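# Lock the sound machine's battery cover with its key

## Task

Lock the battery cover of the white sound machine: take the flat-bladed key from its stand, set its blade in the slot of the round cam lock and turn it clockwise, a quarter turn, until the lock is fully home against its stop. Then let go and leave the key standing upright in the slot with its blade fully in. Do not knock over the glass baby bottle.

Things in the scene. Friction and masses are not known exactly. Their poses are not given: they have to be found in the camera images.
- key_grip (a point): Centre of the wooden handle of a loose key standing blade down in a low white stand (95 x 75 x 26 mm). Handle 48 mm wide (x), 26 thick (y: grip across this), 60 tall (z, up); its underside rests on the stand. A steel blade 36 mm wide (x), 5 thick (y), 17 long points down from it, its tip 47 mm below this point. Half a turn about z makes no difference. 70 g.
- cam_slot (a point): Centre of the top face of the round aluminium cam lock, 62 mm across, 66.5 mm above the work surface, on the white sound machine. A slot 12 mm wide, 18 deep runs right across it along this point's y, which turns with the cam; z up. Blade fully in: the handle's underside rests on this face, the handle's centre 30 mm above. A plain smaller dial beside it has no slot.
- cam (a joint): Cam angle in rad, growing clockwise seen from above: 0 to 0.3 at the start (open), 1.571 at the stop (locked; slot in line with two small marks on the cover). Friction 0.08 N m, no spring. The blade has 11 degrees of play in the slot, so turn the key about 15 degrees past the cam's end angle. The machine is a fixed flat box, 170 x 120 x 40 mm.
- bottle: Glass baby bottle with white collar and teat, 60 mm in diameter, 153 mm tall, standing loose as a bystander; origin at the centre of its underside, z up.
Mind the look-alikes: they are no part of the job. What is shaped like the part that bears cam_slot but orange is not meant.

How it is judged:
On the way, in this order (a step that is already met when the one before it is completed fails the run):
1. the key's blade is in the slot while the lock is still open (z of key_grip in the frame of cam_slot below 0.038 m and horizontal distance between key_grip and cam_slot below 0.02 m and angle between key_grip's own z axis and vertical below 0.26 rad and value of joint cam below 0.7 rad), for 0.1 s.
2. the lock is turned home with the blade in the slot (z of key_grip in the frame of cam_slot below 0.038 m and horizontal distance between key_grip and cam_slot below 0.02 m and angle between key_grip's own z axis and vertical below 0.26 rad and value of joint cam above 1.36 rad), for 0.2 s.
At the end, for the whole second after the job is handed in: The cam lock is within 12 degrees of its stop (joint above 1.36 rad), and the released key stands in the slot: blade in by at least 11 mm (handle centre less than 36 mm above the cam's face), handle centre within 20 mm of the cam's axis, tilted less than 15 degrees (z of key_grip in the frame of cam_slot below 0.036 m and horizontal distance between key_grip and cam_slot below 0.02 m and angle between key_grip's own z axis and vertical below 0.26 rad and value of joint cam above 1.36 rad); the robot touches nothing.
It fails at once if the glass bottle is knocked over (angle between bottle's own z axis and vertical above 0.6 rad).
It also fails if it takes over 42 s, if anything falls off the work surface, if the arm or the gripper's body presses on something with over 40 N, if the wrist force passes 120 N, or if a joint passes its speed limit or range.

## Robot

A 7-joint arm with a two-finger parallel gripper is mounted at the origin on the work surface. World frame = base frame: x ahead of the robot, y to its left, z up, the work surface at z = 0. Lengths are in m, angles in rad, forces in N, time in s.
With the tool pointing down it reaches from about 0.425 to 0.825 m from the base axis. Payload 3.6 kg.
Tool frame: the origin (TCP) lies between the finger pads; the fingertips stand 17 mm ahead of it and the grasp point (between the pads) lies 2 mm behind it; x points along the fingers, y is the direction in which the jaws open and shut, and the axes are right-handed (so a half turn about x gives the same grasp; the last joint's range is limited). The gripper opens to 85 mm and grips with 20 to 120 N. Pads are 22 mm wide; open, the fingers measure 114 mm over their backs; the gripper's body (76 mm by 85 mm) begins 54 mm behind the grasp point. The pads swing forward as they close: fully open they stand 13 mm farther back than shut.
Start: joints at [1.282, 0.615, -0.013, 1.423, 0.008, 1.103, -0.04], TCP at [0.169, -0.628, 0.248] pointing down, gripper open.
Joint ranges: [-3.12, 3.12], [-0.3, 2.06], [-1.34, 1.32], [0.26, 2.42], [-1.36, 4.5], [0.01, 1.98], [-2.84, 2.84]. Speed limits (rad/s): [2.79, 2.79, 3.14, 3.14, 3.14, 3.14, 3.14].

## Interface

Orientations are given as a unit quaternion [w, x, y, z].
In Python, from cell import get_state, get_image, sign_off gives the robot as it stands.
- The arm moves only by the tool send_rows, never from a script. Its argument "plan" is a list of rows, each an object with "xyz": the shift along the world's x, y, z in mm, a list of three; "turn": the turn about the world's z in degrees. In form: [{"xyz": [dx, dy, dz], "turn": turn}, ...]. A call has exactly 10 rows; each row is the pose to reach, as a shift and turn from the pose commanded when the call began; what a row does not reach only later rows make up. A row lasts 1/12 s, in which the tool goes at most 41.7 mm and 7.16 degrees, less where a joint would pass 70% of its speed; a pose out of reach is approached as far as the arm can. A call with a gripper value outside its range is refused whole. "fingers" is the closure in counts, from 0 (fully open) to 255 (shut), set as the call begins (left out, the last holds). The fingers move at their own pace and stop on an object; the grip force is fixed at half the most. Time passes only in rows, so rows that repeat a pose let the fingers close, or fill a call up. It gives the time, the measured TCP pose, the force and the opening at its end, in the units of the state.
- get_state(): the state, without advancing time (a new reading comes with each control period).
- get_image(name): name is "scene" or "top"; returns a dict with "pixels" (384x512x3 uint8, red, green, blue), "z_map" (384x512 float32, m along the optical axis (not along the pixel's ray), 0 where there is no reading), "K" (3x3 intrinsics, pixels), "position" and "rotation" of the camera in the world. Camera axes: x right, y down, z forward; pixel columns grow to the right and rows downward; lengths in m; the calibration is good to about 2 mm. A picture is of the moment at which its call begins.
- sign_off(): hands the job in, once; it reports no verdict.
The state is a dict: "time_s": time; "q": joint angles; "dq": joint speeds; "effort": joint torques, N m; "tool_pos": TCP position; "tcp_rot": TCP orientation; "contact_force": force on the tool from outside, world axes, zero at the start; "moment": the same for the moment, N m; "finger_gap": finger opening in m.
Only numpy, scipy, OpenCV 4.12 (cv2) and the standard library are available. Lean on these libraries where they do the work, as an engineer would, in place of code of your own. Each camera call takes 0.05 s, during which the arm holds its last target. There are 200 camera calls.

## Working session

There is one attempt and no reset: what is moved stays moved. The work goes in short steps, Python scripts to look and compute and a tool call to move; the robot and the scene stay as the last step left them, time stands still between calls to the robot, and variables do not carry over. Pictures are saved under pics/ and viewed, on a budget of 10 in all, crops included, one or two more only if the job needs it, and the job is handed in when it is done.

Besides the shell and the picture viewer there is one more tool, called after "Call:" as name([rows], argument=value, ...), one row to a line, values as JSON. send_rows: Moves the arm, as the interface text tells. Its arguments: {"type":"object","properties":{"plan":{"type":"array"},"fingers":{"type":"number"}},"required":["plan"]}

```bash
mkdir -p pics; ls
cat > h.py <<'E'
import numpy as np, cv2
from cell import get_state,get_image,sign_off
def grab(n):
    d=get_image(n); return {k:(np.array(v) if k!='pixels' else np.array(v)) for k,v in d.items()}
def cloud(d):
    z=d['z_map'];K=d['K'];v,u=np.mgrid[:z.shape[0],:z.shape[1]]
    p=np.stack([(u-K[0,2])/K[0,0]*z,(v-K[1,2])/K[1,1]*z,z],-1)
    return p@d['rotation'].T+d['position']
def ray(d,u,v,h):
    K=d['K'];r=d['rotation']@np.array([(u-K[0,2])/K[0,0],(v-K[1,2])/K[1,1],1.]);c=d['position']
    return c+r*(h-c[2])/r[2]
E
python3 - <<'E'
from h import *
s=get_state();print(s)
for n in('scene','top'):
    d=grab(n);print(n,d['K'].tolist(),d['position'],d['rotation'].tolist())
    cv2.imwrite(f'pics/{n}0.png',d['pixels'][...,::-1])
    np.savez(f'{n}0.npz',**d)
E
```

```text
pics
{'time_s': 0.0, 'q': array([ 1.28148964,  0.61595135, -0.01263251,  1.42494721,  0.00806658,
        1.10340221, -0.04039182]), 'dq': array([-0.00088884,  0.00029185,  0.0004418 ,  0.00042501, -0.00018936,
        0.00037771, -0.00155266]), 'effort': array([-2.98742571e-04, -4.69210482e+01,  2.59155063e-01, -1.71030629e+01,
        1.00283351e-02,  9.53722367e-03, -2.52851990e-06]), 'tool_pos': array([ 0.16869686, -0.62695659,  0.24710118]), 'tcp_rot': array([-0.09174261, -0.70088325, -0.09360656,  0.70113036]), 'contact_force': array([-0.27732231,  0.36642108,  0.51250468]), 'moment': array([-0.05358562,  0.01155799,  0.01135345]), 'finger_gap': 0.08542279863660567}
scene [[490.50246596911995, 0.0, 250.19080139230687], [0.0, 490.50246596911995, 192.2164921112606], [0.0, 0.0, 1.0]] [ 1.21703716 -1.05249754  1.09240838] [-0.41673013813862864, 0.8621735181924893, 0.25791290660749305, -0.12835010362216065]
top [[438.6946372140238, 0.0, 255.1307275349535], [0.0, 438.6946372140238, 192.47220073323658], [0.0, 0.0, 1.0]] [ 0.36885759 -0.00533564  1.41954869] [0.04291188744184439, -0.698318561987521, 0.713540108833129, -0.03701714449097598]
```

```bash
sed -i "s/^def cloud/def cloud/; s/; return {k:.*/; d={k:np.array(v) for k,v in d.items()}; w=d['rotation']; d['rotation']=R.from_quat(w[[1,2,3,0]]).as_matrix(); return d/" h.py; sed -i '1a from scipy.spatial.transform import Rotation as R' h.py
python3 - <<'E'
from h import *
for n in('scene','top'):
    d=grab(n);print(d['rotation'].round(2).tolist())
    np.savez(f'{n}0.npz',**d)
E
```

```text
[[0.83, 0.34, -0.44], [0.55, -0.52, 0.65], [-0.01, -0.78, -0.62]]
[[-0.02, -0.99, 0.11], [-1.0, 0.02, 0.01], [-0.01, -0.11, -0.99]]
```

View pics/top0.png

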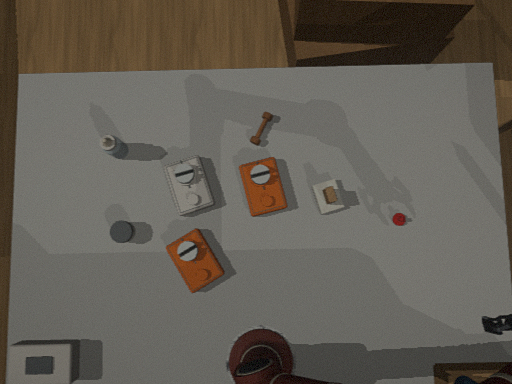

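View pics/scene0.png

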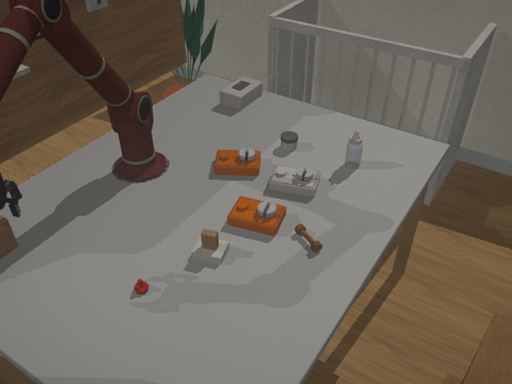

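The white sound machine is at top (190,186), with its cam at (184,174); scene (295,180). The orange ones at top (264,187) and (195,260) are look-alikes. The key stands in its stand at top (330,195), and the bottle is at top (110,145). I'm confirming this in a crop and measuring.

Run:
```python
from h import *
t=dict(np.load('top0.npz'));s=dict(np.load('scene0.npz'))
def crop(d,u0,v0,w,h,f=6): return cv2.resize(d['pixels'][v0:v0+h,u0:u0+w,::-1],None,fx=f,fy=f,interpolation=cv2.INTER_CUBIC)
a=crop(t,155,145,66,50);b=crop(t,305,170,66,50);c=crop(s,262,155,66,50);e=crop(s,180,220,66,50)
cv2.imwrite('pics/crop.png',np.vstack([np.hstack([a,b]),np.hstack([c,e])]))
for n,d in(('t',t),('s',s)):
    P=cloud(d)
    for nm,(u0,u1,v0,v1),(h0,h1) in (('cam',(165,215,150,215) if n=='t' else (265,325,160,200),(.058,.075)),('key',(310,348,175,215) if n=='t' else (185,235,225,268),(.07,.1)),('stand',(310,348,175,215) if n=='t' else (185,235,225,268),(.02,.032)),('bottle',(95,130,125,165) if n=='t' else (340,370,125,170),(.03,.2))):
        Q=P[v0:v1,u0:u1];m=(Q[...,2]>h0)&(Q[...,2]<h1);q=Q[m]
        r=cv2.minAreaRect((q[:,:2]*1000).astype(np.float32));vv,uu=np.nonzero(m)
        print(n,nm,len(q),q.mean(0).round(4),'zmax',q[:,2].max().round(4),'z50',np.median(q[:,2]).round(4),r,'px',uu.mean()+u0,vv.mean()+v0)
```

```text
t cam 230 [0.5891 0.2256 0.0656] zmax 0.0738 z50 0.0654 ((589.75048828125, 225.76950073242188), (59.0643424987793, 57.94713592529297), 22.740137100219727) px 183.9391304347826 172.95217391304348
t key 143 [ 0.5106 -0.2264  0.0844] zmax 0.0958 z50 0.0844 ((510.7332763671875, -227.37722778320312), (47.70723342895508, 26.497533798217773), 18.0577449798584) px 330.6293706293706 194.07692307692307
t stand 498 [ 0.5097 -0.2252  0.0255] zmax 0.032 z50 0.0254 ((511.2783203125, -227.69313049316406), (95.16497802734375, 76.26171112060547), 15.713181495666504) px 327.285140562249 196.38755020080322
t bottle 429 [0.6734 0.4378 0.1009] zmax 0.1551 z50 0.1078 ((677.6658325195312, 444.99456787109375), (53.27834701538086, 55.391605377197266), 8.528131484985352) px 112.82284382284382 145.51048951048952
s cam 138 [0.5939 0.2269 0.066 ] zmax 0.073 z50 0.0661 ((593.2883911132812, 229.80165100097656), (59.8268928527832, 64.1824951171875), 18.189849853515625) px 304.42028985507244 172.59420289855072
s key 155 [ 0.5168 -0.227   0.0829] zmax 0.0929 z50 0.0841 ((514.7409057617188, -223.6082763671875), (49.040557861328125, 31.142065048217773), 17.4527645111084) px 209.43225806451613 234.55483870967743
s stand 397 [ 0.5223 -0.2323  0.0261] zmax 0.032 z50 0.0261 ((514.2799072265625, -224.70071411132812), (98.9209976196289, 80.24787139892578), 17.270225524902344) px 210.87909319899245 249.8639798488665
s bottle 412 [0.6896 0.4354 0.0881] zmax 0.1551 z50 0.0903 ((686.4010009765625, 442.44378662109375), (58.01195526123047, 52.81110763549805), 15.485405921936035) px 354.42233009708735 148.26456310679612
```

View pics/crop.png

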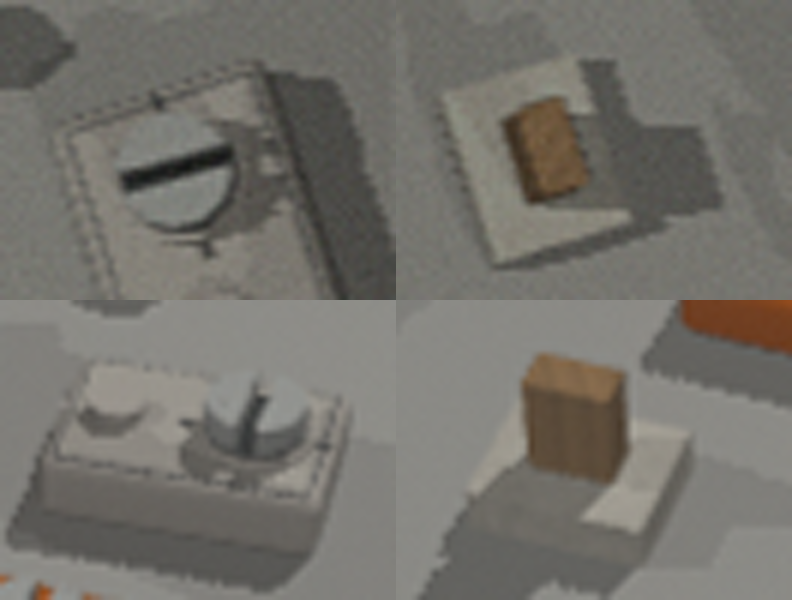

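Crop: the white machine's cam (crop 178,172 → top ≈184.5,174) has an open slot lying across the cover marks (crop 157,100 and 207,250). The smaller dial beside it has no slot. The key is upright in its stand. White is the one meant. Next I'm measuring the slot and mark angles and the tool yaw.

```bash
cat >> h.py <<'E'
def yaw():
    s=get_state();M=R.from_quat(np.array(s['tcp_rot'])[[1,2,3,0]]).as_matrix()
    return s,np.degrees(np.arctan2(M[1,1],M[0,1])),M
def slot(d,box,h=.0665,thr=60):
    u0,u1,v0,v1=box;g=d['pixels'][v0:v1,u0:u1].max(-1);P=cloud(d)[v0:v1,u0:u1]
    f=((P[...,2]>.058)&(P[...,2]<.075)).astype(np.uint8)
    vv,uu=np.nonzero(f);hull=cv2.convexHull(np.stack([uu,vv],1).astype(np.int32))
    m=np.zeros_like(f);cv2.fillPoly(m,[hull],1);m=cv2.erode(m,np.ones((3,3)))
    vv,uu=np.nonzero((m>0)&(g<thr));w=np.array([ray(d,u+u0,v+v0,h) for u,v in zip(uu,vv)])[:,:2]
    c=w.mean(0);e=np.linalg.svd(w-c)[2][0];return len(w),c,np.degrees(np.arctan2(e[1],e[0]))%180
E
python3 - <<'E'
from h import *
t=dict(np.load('top0.npz'));s=dict(np.load('scene0.npz'))
print(slot(t,(165,215,150,215)),slot(t,(165,215,150,215),thr=80),slot(s,(265,325,160,200)),slot(s,(265,325,160,200),thr=80))
a=ray(t,155+157/6,145+100/6,.04);b=ray(t,155+207/6,145+250/6,.04);print('marks',np.degrees(np.arctan2(*(a-b)[[1,0]])))
P=cloud(t)[150:215,165:220];m=(P[...,2]>.034)&(P[...,2]<.043);print(cv2.minAreaRect((P[m][:,:2]*1000).astype(np.float32)))
st,y,M=yaw();print(y,M.round(3).tolist())
E
```

```text
(44, array([0.58968563, 0.22655449]), np.float64(103.34222329066944)) (54, array([0.5898073, 0.2260268]), np.float64(104.84922910313188)) (1, array([0.59980767, 0.20552056]), np.float64(0.0)) (13, array([0.59631175, 0.215901  ]), np.float64(107.88816847194786))
marks 17.980855994668083
((555.6865844726562, 214.87599182128906), (169.42678833007812, 118.43278503417969), 17.61948013305664)
-74.94306677605769 [[-0.0, 0.26, -0.966], [0.002, -0.966, -0.26], [-1.0, -0.002, 0.0]]
```

Call:
send_rows([
  {"xyz":[20,24,0],"turn":0},
  {"xyz":[44,50,0],"turn":1},
  {"xyz":[68,78,0],"turn":2},
  {"xyz":[92,106,0],"turn":2},
  {"xyz":[116,134,0],"turn":2},
  {"xyz":[140,162,0],"turn":2},
  {"xyz":[164,190,0],"turn":2},
  {"xyz":[188,218,0],"turn":2},
  {"xyz":[212,246,0],"turn":2},
  {"xyz":[236,274,0],"turn":2},
], fingers=0)

```text
time_s: 1.03
tool_pos: [0.4057, -0.3521, 0.2483]
tcp_rot: [-0.105, -0.699, -0.105, 0.699]
contact_force: [1.0, -0.0, 0.5]
finger_gap: 0.0854
```

Call:
send_rows([
  {"xyz":[24,28,-10],"turn":0},
  {"xyz":[48,56,-20],"turn":0},
  {"xyz":[72,84,-35],"turn":0},
  {"xyz":[92,108,-50],"turn":0},
  {"xyz":[104,122,-65],"turn":0},
  {"xyz":[107,127,-80],"turn":0},
  {"xyz":[107,128,-88],"turn":0},
  {"xyz":[107,128,-88],"turn":0},
  {"xyz":[107,128,-88],"turn":0},
  {"xyz":[107,128,-88],"turn":0},
])

```text
time_s: 1.87
tool_pos: [0.5116, -0.2274, 0.1611]
tcp_rot: [0.105, 0.7, 0.103, -0.699]
contact_force: [0.4, 0.9, 0.2]
finger_gap: 0.0855
```

Run:
```python
from h import *
st,y,M=yaw();print(st['time_s'],st['tool_pos'],y,st['q'].round(2))
o=[]
for n,(u,v) in(('top',(330,190)),('scene',(210,225))):
    d=grab(n);np.savez(n+'1.npz',**d);o.append(cv2.resize(d['pixels'][v-40:v+40,u-40:u+40,::-1],None,fx=5,fy=5,interpolation=cv2.INTER_CUBIC))
cv2.imwrite('pics/above.png',np.hstack(o))
```

```text
1.8667 [ 0.51159447 -0.22736223  0.16112773] -73.08434196395652 [ 0.42  0.58 -0.07  1.79  0.05  0.77 -0.95]
```

View pics/above.png

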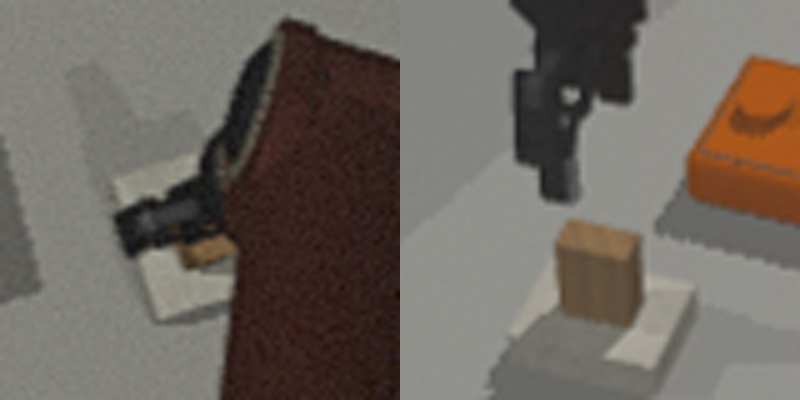

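The arm is above the key (handle at scene ≈ crop 600,270) with the jaws across its thin side. I'm descending and gripping.

Call:
send_rows([
  {"xyz":[1,2,-15],"turn":0},
  {"xyz":[1,2,-30],"turn":0},
  {"xyz":[1,2,-45],"turn":0},
  {"xyz":[1,2,-60],"turn":0},
  {"xyz":[1,2,-74],"turn":0},
  {"xyz":[1,2,-86],"turn":0},
  {"xyz":[1,2,-95],"turn":0},
  {"xyz":[1,2,-101],"turn":0},
  {"xyz":[1,2,-101],"turn":0},
  {"xyz":[1,2,-101],"turn":0},
])

```text
time_s: 2.8
tool_pos: [0.5131, -0.224, 0.0596]
tcp_rot: [0.105, 0.699, 0.105, -0.699]
contact_force: [-0.0, -0.4, 1.0]
finger_gap: 0.0852
```

Call:
send_rows([
  {"xyz":[0,0,0],"turn":0},
  {"xyz":[0,0,0],"turn":0},
  {"xyz":[0,0,0],"turn":0},
  {"xyz":[0,0,0],"turn":0},
  {"xyz":[0,0,0],"turn":0},
  {"xyz":[0,0,0],"turn":0},
  {"xyz":[0,0,0],"turn":0},
  {"xyz":[0,0,0],"turn":0},
  {"xyz":[0,0,0],"turn":0},
  {"xyz":[0,0,0],"turn":0},
], fingers=255)

```text
time_s: 3.63
tool_pos: [0.5133, -0.2238, 0.0597]
tcp_rot: [0.105, 0.7, 0.105, -0.699]
contact_force: [-0.1, 0.3, 6.1]
finger_gap: 0.0252
```

Call:
send_rows([
  {"xyz":[0,0,4],"turn":0},
  {"xyz":[0,0,10],"turn":0},
  {"xyz":[0,0,20],"turn":0},
  {"xyz":[0,0,32],"turn":0},
  {"xyz":[0,0,46],"turn":0},
  {"xyz":[0,0,62],"turn":0},
  {"xyz":[0,0,80],"turn":0},
  {"xyz":[0,0,100],"turn":0},
  {"xyz":[0,0,115],"turn":0},
  {"xyz":[0,0,120],"turn":0},
])

```text
time_s: 4.47
tool_pos: [0.514, -0.2241, 0.1823]
tcp_rot: [0.106, 0.701, 0.104, -0.698]
contact_force: [0.9, 0.4, -0.2]
finger_gap: 0.0253
```

Call:
send_rows([
  {"xyz":[2,10,0],"turn":2},
  {"xyz":[6,32,0],"turn":6},
  {"xyz":[10,56,0],"turn":11},
  {"xyz":[14,82,0],"turn":16},
  {"xyz":[18,108,0],"turn":21},
  {"xyz":[22,134,0],"turn":26},
  {"xyz":[27,160,0],"turn":31},
  {"xyz":[32,186,0],"turn":36},
  {"xyz":[37,212,0],"turn":41},
  {"xyz":[41,238,0],"turn":46},
])

```text
time_s: 5.3
tool_pos: [0.5529, 0.0166, 0.1781]
tcp_rot: [-0.371, -0.601, -0.372, 0.602]
contact_force: [0.5, 0.2, -1.6]
finger_gap: 0.0253
```

Call:
send_rows([
  {"xyz":[4,26,0],"turn":5},
  {"xyz":[9,52,0],"turn":10},
  {"xyz":[14,78,0],"turn":15},
  {"xyz":[19,104,0],"turn":20},
  {"xyz":[24,130,0],"turn":25},
  {"xyz":[28,156,0],"turn":30},
  {"xyz":[32,180,0],"turn":35},
  {"xyz":[35,200,0],"turn":39},
  {"xyz":[37,211,0],"turn":41},
  {"xyz":[37,214,0],"turn":41},
])

```text
time_s: 6.13
tool_pos: [0.5894, 0.2317, 0.1781]
tcp_rot: [0.557, 0.434, 0.56, -0.434]
contact_force: [-0.1, -0.0, -1.1]
finger_gap: 0.0258
```

Run:
```python
from h import *
st,y,M=yaw();print(st['time_s'],st['tool_pos'],y,M.round(3).tolist(),st['finger_gap'],st['q'].round(2))
o=[]
for n,(u,v) in(('top',(184,165)),('scene',(304,155))):
    d=grab(n);np.savez(n+'2.npz',**d);o.append(cv2.resize(d['pixels'][v-40:v+40,u-40:u+40,::-1],None,fx=5,fy=5,interpolation=cv2.INTER_CUBIC))
cv2.imwrite('pics/cam1.png',np.hstack(o))
```

```text
6.1333 [0.5894342  0.23165879 0.17810739] 14.361526236088306 [[-0.003, 0.969, 0.248], [0.002, 0.248, -0.969], [-1.0, -0.002, -0.002]] 0.02584890813985813 [-0.14  0.7  -0.47  1.55  0.36  0.98 -0.46]
```

View pics/cam1.png

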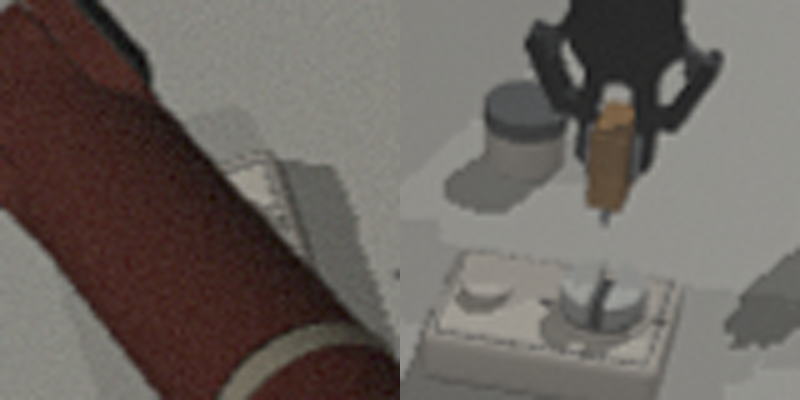

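The scene crop shows the key held upright above the cam, with the blade at (605,218) over the slot at (603,300). The top view is blocked by the arm. I'm lowering to just above the face to compare blade and slot closely.

Call:
send_rows([
  {"xyz":[2,-2,-8],"turn":0},
  {"xyz":[2,-2,-16],"turn":0},
  {"xyz":[2,-2,-24],"turn":0},
  {"xyz":[2,-2,-32],"turn":0},
  {"xyz":[2,-2,-39],"turn":0},
  {"xyz":[2,-2,-45],"turn":0},
  {"xyz":[2,-2,-49],"turn":0},
  {"xyz":[2,-2,-50],"turn":0},
  {"xyz":[2,-2,-50],"turn":0},
  {"xyz":[2,-2,-50],"turn":0},
])

```text
time_s: 7.07
tool_pos: [0.5931, 0.2266, 0.1296]
tcp_rot: [0.558, 0.435, 0.557, -0.435]
contact_force: [-0.2, 0.8, -0.5]
finger_gap: 0.0257
```

Run:
```python
from h import *
st,y,M=yaw();print(st['time_s'],st['tool_pos'],y,st['finger_gap'])
d=grab('scene');np.savez('scene3.npz',**d);u,v=304,160
p=d['pixels'].astype(int);P=cloud(d)
w=(p[...,0]-p[...,2]>30);w[:,:285]=0;w[:,330:]=0;w[:130]=0;w[190:]=0
vv,uu=np.nonzero(w);print('wood',len(uu),uu.min(),uu.max(),vv.min(),vv.max(),P[w].mean(0))
def proj(X):
    c=(np.array(X)-d['position'])@d['rotation'];return (c[:,:2]/c[:,2:]*d['K'][0,0]+d['K'][:2,2])
# predicted key: handle bottom centre, blade tip ends, slot at candidate centre
c=st['tool_pos']+np.array([0,0,-.0037]);ky=M[:,1];kx=np.array([-ky[1],ky[0],0])
H=[c+a*.024*kx+b*.013*ky+np.array([0,0,z]) for z in(.03,-.03) for a in(1,-1) for b in(1,-1)]
T=[c+a*.018*kx+np.array([0,0,-.047]) for a in(1,-1)]
hp,tp=proj(H),proj(T);print(hp.round(1).tolist(),tp.round(1).tolist())
f=12;im=cv2.resize(d['pixels'][v-20:v+30,u-25:u+25,::-1],None,fx=f,fy=f,interpolation=cv2.INTER_CUBIC)
for q,col in((hp,(0,255,0)),(tp,(0,0,255))):
    for a in q: cv2.circle(im,tuple(int(x) for x in ((a-[u-25,v-20]+.5)*f)),3,col,-1)
cv2.imwrite('pics/close.png',im)
```

```text
7.0667 [0.5930805  0.226627   0.12958279] 14.070180354858358 0.025669904579073064
wood 129 301 309 148 168 [0.59886354 0.21228328 0.13730165]
[[311.2, 148.4], [303.9, 147.1], [307.8, 155.8], [300.3, 154.4], [310.0, 162.6], [302.8, 161.3], [306.6, 170.1], [299.4, 168.7]] [[305.7, 166.8], [303.1, 172.4]]
```

View pics/close.png

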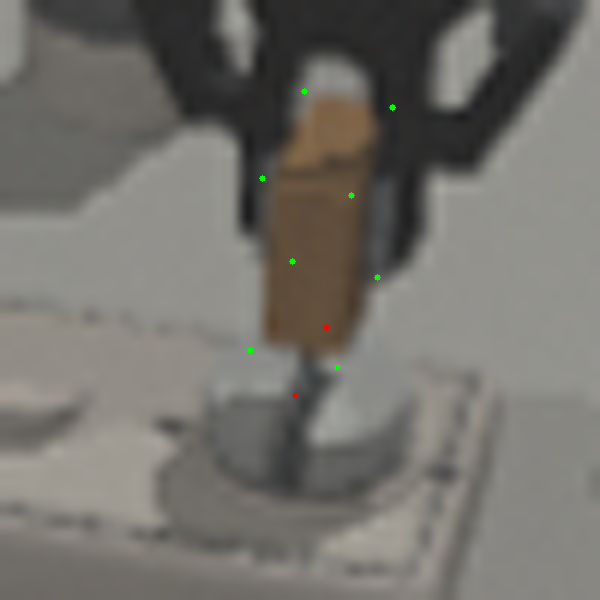

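Run:
```python
from h import *
d=dict(np.load('scene0.npz'));st,y,M=yaw();c0=st['tool_pos']
g=d['pixels'].mean(-1)
print(g[163:188,296:316].astype(int))
def proj(X):
    c=(np.array(X)-d['position'])@d['rotation'];return (c[:,:2]/c[:,2:]*d['K'][0,0]+d['K'][:2,2])+[1.25,-1.0]
for cx,cy in((.5896,.229),(.5931,.229)):
    a=np.radians(104);k=np.array([np.cos(a),np.sin(a),0]);c=np.array([cx,cy,.0665])
    print(cx,proj([c+t*k for t in(.031,.015,0,-.015,-.031)]).round(1).tolist())
    print(' rim',proj([c+.031*np.array([np.cos(b),np.sin(b),0]) for b in np.radians([14,194])]).round(1).tolist())
f=12;im=cv2.resize(d['pixels'][155:205,279:329,::-1],None,fx=f,fy=f,interpolation=cv2.INTER_CUBIC)
cv2.imwrite('pics/slot.png',cv2.convertScaleAbs(im,alpha=1.3))
```

```text
[[139 139 138 139 138 139 140 139 139 139 140 139 138 139 138 140 140 139
  140 139]
 [137 139 139 138 139 138 138 139 138 138 140 138 140 139 140 139 138 140
  139 139]
 [139 139 139 138 139 138 138 139 139 139 140 139 138 139 139 139 139 141
  140 139]
 [138 139 138 139 138 139 140 141 139 136 139 139 139 139 138 140 139 138
  138 140]
 [133 132 136 142 142 143 145 145 138 131 139 140 141 141 139 140 138 139
  140 139]
 [135 133 136 145 144 143 145 140 122 128 137 140 146 146 143 140 139 139
  140 139]
 [147 143 145 144 144 144 145 134 102 125 137 143 146 145 146 144 140 138
  136 139]
 [146 144 145 145 144 145 144 129  97 126 138 142 145 144 145 145 145 137
  130 132]
 [141 146 141 141 144 146 141 114  77  61  94 134 145 145 145 145 145 147
  145 136]
 [126 145 143 137 146 147 132  91  70  69 115 148 146 145 145 146 143 141
  150 148]
 [110 131 144 147 146 142 116  79  61  93 138 147 146 145 145 145 129 120
  146 143]
 [ 96 106 130 142 147 132  92  71  71 115 149 147 145 147 145 134 108 113
  138 136]
 [ 93  96 103 123 136 115  80  59  88 138 149 146 142 141 131 108  95 121
  141 
[... 577 characters left out ...]
128 141 139
  125 110]
 [ 93  97 109 107 103  92  96  98  97  98  98 102 112 124 151 149 149 142
  123 131]
 [ 87 106 130 131 118  90  91  92  94 107 114 128 153 151 150 150 150 135
  107 138]
 [ 92 107 102 104  80  84  89  95  90 109 135 138 147 146 147 150 148 135
  117 138]
 [120 121 125 117  93  94  93 107  96 115 119 120 124 126 128 140 137 126
  137 131]
 [106 106 107 108 110 118 121 116 108 124 115 112  95 103  98 111 112 116
  142 125]]
0.5896 [[307.1, 166.0], [306.0, 168.5], [304.9, 170.8], [303.8, 173.1], [302.7, 175.7]]
 rim [[313.4, 172.5], [296.5, 169.1]]
0.5931 [[307.9, 166.3], [306.8, 168.8], [305.8, 171.1], [304.7, 173.5], [303.5, 176.0]]
 rim [[314.3, 172.8], [297.3, 169.4]]
```

View pics/slot.png

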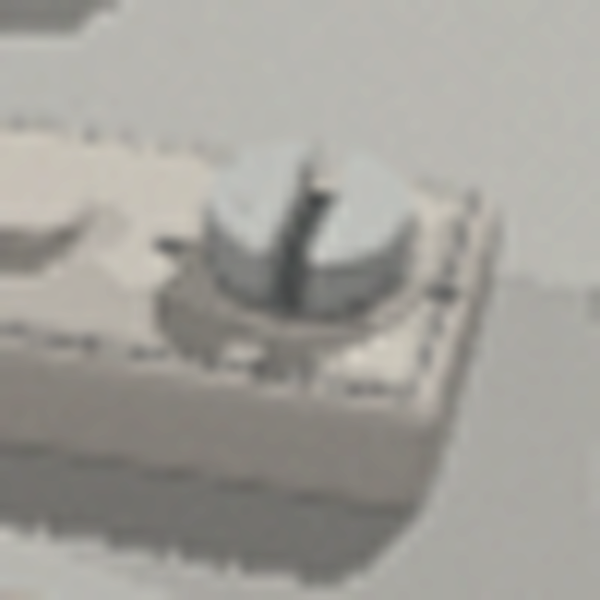

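The blade and slot in the same view, after correcting for the ~1.2 px camera bias seen on the handle, put the slot centre at about (0.5896, 0.229). That means shifting the tool by (-3.5, +2) mm. I'm inserting part of the way and checking the force.

Call:
send_rows([
  {"xyz":[-2,1,0],"turn":0},
  {"xyz":[-3.5,2,0],"turn":0},
  {"xyz":[-3.5,2,0],"turn":0},
  {"xyz":[-3.5,2,-4],"turn":0},
  {"xyz":[-3.5,2,-8],"turn":0},
  {"xyz":[-3.5,2,-11],"turn":0},
  {"xyz":[-3.5,2,-13],"turn":0},
  {"xyz":[-3.5,2,-15],"turn":0},
  {"xyz":[-3.5,2,-17],"turn":0},
  {"xyz":[-3.5,2,-18],"turn":0},
])

```text
time_s: 7.95
tool_pos: [0.5893, 0.2283, 0.1109]
tcp_rot: [0.557, 0.435, 0.557, -0.435]
contact_force: [0.2, 0.1, -1.5]
finger_gap: 0.0254
```

Call:
send_rows([
  {"xyz":[0,0,-2],"turn":0},
  {"xyz":[0,0,-4],"turn":0},
  {"xyz":[0,0,-6],"turn":0},
  {"xyz":[0,0,-7],"turn":0},
  {"xyz":[0,0,-8],"turn":0},
  {"xyz":[0,0,-9],"turn":0},
  {"xyz":[0,0,-9.5],"turn":0},
  {"xyz":[0,0,-9.5],"turn":0},
  {"xyz":[0,0,-9.5],"turn":0},
  {"xyz":[0,0,-9.5],"turn":0},
])

```text
time_s: 8.78
tool_pos: [0.5894, 0.2284, 0.1019]
tcp_rot: [0.557, 0.435, 0.557, -0.435]
contact_force: [-0.0, -0.0, -0.9]
finger_gap: 0.025
```

The blade is in with no contact force. Now turning clockwise.

Call:
send_rows([
  {"xyz":[0,0,0],"turn":0},
  {"xyz":[0,0,-0.5],"turn":-4},
  {"xyz":[0,0,-0.5],"turn":-9},
  {"xyz":[0,0,-0.5],"turn":-14},
  {"xyz":[0,0,-0.5],"turn":-19},
  {"xyz":[0,0,-0.5],"turn":-24},
  {"xyz":[0,0,-0.5],"turn":-29},
  {"xyz":[0,0,-0.5],"turn":-34},
  {"xyz":[0,0,-0.5],"turn":-39},
  {"xyz":[0,0,-0.5],"turn":-44},
])

```text
time_s: 9.62
tool_pos: [0.59, 0.228, 0.1014]
tcp_rot: [0.353, 0.613, 0.352, -0.612]
contact_force: [0.9, 0.2, -2.1]
finger_gap: 0.0251
```

Call:
send_rows([
  {"xyz":[0,0,0],"turn":-5},
  {"xyz":[0,0,0],"turn":-10},
  {"xyz":[0,0,0],"turn":-15},
  {"xyz":[0,0,0],"turn":-20},
  {"xyz":[0,0,0],"turn":-25},
  {"xyz":[0,0,0],"turn":-30},
  {"xyz":[0,0,0],"turn":-34},
  {"xyz":[0,0,0],"turn":-38},
  {"xyz":[0,0,0],"turn":-41},
  {"xyz":[0,0,0],"turn":-43},
])

```text
time_s: 10.45
tool_pos: [0.5897, 0.2279, 0.1013]
tcp_rot: [0.105, 0.7, 0.104, -0.699]
contact_force: [0.4, -0.8, -0.3]
finger_gap: 0.0249
```

Call:
send_rows([
  {"xyz":[0,0,0],"turn":-2},
  {"xyz":[0,0,0],"turn":-4},
  {"xyz":[0,0,0],"turn":-6},
  {"xyz":[0,0,0],"turn":-8},
  {"xyz":[0,0,0],"turn":-10},
  {"xyz":[0,0,0],"turn":-12},
  {"xyz":[0,0,0],"turn":-13},
  {"xyz":[0,0,0],"turn":-14},
  {"xyz":[0,0,0],"turn":-14},
  {"xyz":[0,0,0],"turn":-14},
])

```text
time_s: 11.28
tool_pos: [0.5896, 0.2279, 0.1013]
tcp_rot: [0.02, 0.707, 0.019, -0.707]
contact_force: [0.9, -2.8, -0.2]
finger_gap: 0.0253
```

Run:
```python
from h import *
s,y,M=yaw();print(s['time_s'],s['tool_pos'],y,s['moment'],s['contact_force'],s['q'].round(2))
```

```text
11.2833 [0.58955972 0.22794441 0.10130711] -86.83740560945544 [-0.46262606 -0.22799516  0.67286782] [ 0.86949541 -2.7998521  -0.20181751] [-0.44  0.75  0.06  1.63 -0.06  0.76 -1.87]
```

The moment of 0.67 N m at the end of the turn says the cam is on its stop. I'm backing off a few degrees inside the play, releasing and rising.

Call:
send_rows([
  {"xyz":[0,0,0],"turn":2},
  {"xyz":[0,0,0],"turn":4},
  {"xyz":[0,0,0],"turn":6},
  {"xyz":[0,0,0],"turn":7},
  {"xyz":[0,0,-0.5],"turn":7},
  {"xyz":[0,0,-1],"turn":7},
  {"xyz":[0,0,-1],"turn":7},
  {"xyz":[0,0,-1],"turn":7},
  {"xyz":[0,0,-1],"turn":7},
  {"xyz":[0,0,-1],"turn":7},
])

```text
time_s: 12.12
tool_pos: [0.5893, 0.2285, 0.1003]
tcp_rot: [0.062, 0.704, 0.062, -0.704]
contact_force: [-0.4, 0.2, -0.2]
finger_gap: 0.0254
```

Call:
send_rows([
  {"xyz":[0,0,0],"turn":0},
  {"xyz":[0,0,0],"turn":0},
  {"xyz":[0,0,0],"turn":0},
  {"xyz":[0,0,0],"turn":0},
  {"xyz":[0,0,0],"turn":0},
  {"xyz":[0,0,0],"turn":0},
  {"xyz":[0,0,0],"turn":0},
  {"xyz":[0,0,0],"turn":0},
  {"xyz":[0,0,0],"turn":0},
  {"xyz":[0,0,0],"turn":0},
], fingers=0)

```text
time_s: 12.95
tool_pos: [0.5894, 0.2284, 0.1003]
tcp_rot: [0.062, 0.704, 0.062, -0.704]
contact_force: [0.6, 0.4, 0.3]
finger_gap: 0.0856
```

Call:
send_rows([
  {"xyz":[0,0,5],"turn":0},
  {"xyz":[0,0,15],"turn":0},
  {"xyz":[0,0,30],"turn":0},
  {"xyz":[0,0,45],"turn":0},
  {"xyz":[0,0,60],"turn":0},
  {"xyz":[0,0,80],"turn":0},
  {"xyz":[0,0,100],"turn":0},
  {"xyz":[0,0,115],"turn":0},
  {"xyz":[0,0,125],"turn":0},
  {"xyz":[0,0,125],"turn":0},
])

```text
time_s: 13.78
tool_pos: [0.5908, 0.2289, 0.2288]
tcp_rot: [0.061, 0.707, 0.063, -0.702]
contact_force: [0.6, 0.4, 1.1]
finger_gap: 0.0855
```

Call:
send_rows([
  {"xyz":[-3,-15,0],"turn":0},
  {"xyz":[-6,-40,0],"turn":0},
  {"xyz":[-9,-65,0],"turn":0},
  {"xyz":[-12,-90,0],"turn":0},
  {"xyz":[-15,-115,0],"turn":0},
  {"xyz":[-18,-140,0],"turn":0},
  {"xyz":[-20,-165,0],"turn":0},
  {"xyz":[-20,-185,0],"turn":0},
  {"xyz":[-20,-200,0],"turn":0},
  {"xyz":[-20,-200,0],"turn":0},
])

```text
time_s: 14.62
tool_pos: [0.5678, 0.0217, 0.2241]
tcp_rot: [-0.06, -0.703, -0.058, 0.706]
contact_force: [0.1, -1.3, 0.2]
finger_gap: 0.0853
```

Run:
```python
from h import *
o=[]
for n,(u,v) in(('top',(184,175)),('scene',(304,165))):
    d=grab(n);np.savez(n+'4.npz',**d);o.append(cv2.resize(d['pixels'][v-25:v+25,u-25:u+25,::-1],None,fx=8,fy=8,interpolation=cv2.INTER_CUBIC))
    P=cloud(d)[v-25:v+25,u-25:u+25];m=P[...,2]>.085;m&=P[...,2]<.14;q=P[m]
    if len(q):print(n,len(q),np.percentile(q[:,2],[50,90,98]).round(4));print(cv2.minAreaRect((q[q[:,2]>.115][:,:2]*1000).astype(np.float32)))
cv2.imwrite('pics/end.png',np.hstack(o));print(get_state()['time_s'])
```

```text
top 173 [0.1244 0.129  0.131 ]
((586.5905151367188, 225.62274169921875), (48.44076156616211, 26.54766273498535), 11.22321891784668)
scene 193 [0.1154 0.1277 0.1303]
((590.7559204101562, 229.49899291992188), (47.36378479003906, 33.376853942871094), 7.486648082733154)
14.7167
```

View pics/end.png

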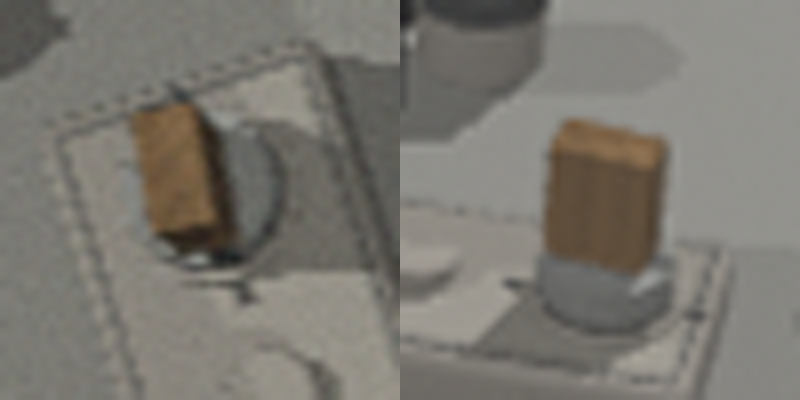

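The end crop shows the key upright in the cam, with the handle at top crop (180,175), its underside on the face, and the gripper clear. Top height is 0.124–0.126 m, against 0.1265 expected when fully in. Handing in.

```bash
python3 -c "
from cell import *
print(sign_off())"
```

```text
the job is handed in; nothing more can be done
None
```

I took the key from its stand and put its blade in the slot of the white machine's cam, with no contact force felt. I then turned it about 101° clockwise to the stop, released it and moved the arm clear. I handed the job in at about 14.7 s.

**Last checks:**
- **Key:** it stands upright, about centred on the cam. The handle top reads roughly 0.124 to 0.126 m, against 0.1265 m expected with the blade fully in.
- **Lock:** I did not measure the cam angle directly, because the key hides most of the slot. I judged it home from the 0.67 N m moment at the end of the turn (cam friction is 0.08 N m) and from the key angle. The key reached 3° with 11° of play, and the locked direction is about 18°.
- **Bottle:** I did not look at it again after the first pictures, but every move stayed well away from it.
- **Disagreement:** the two cameras differed by about 4 mm. I settled this by comparing the blade and the slot in the same view.

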